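Press a bearing cup squarely into its housing

ROBOT

A 7-joint arm with a two-finger parallel gripper is mounted at the origin on the work surface; the furniture and walls round the work are solid. World frame = base frame: x ahead of the robot, y to its left, z up, the work surface at z = 0. Lengths are in mm, angles in rad, forces in N, time in s.
With the tool pointing down it reaches from about 400 to 875 mm from the base axis. Payload 19.3 kg.
Tool frame: the origin (TCP) lies at the very end of the fingers, on their centre line; the grasp point (between the pads) lies 19 mm behind it (grip_point_offset is the z of the grasp point in the tool frame, in mm); z points along the fingers, x is the direction in which the jaws open and shut, and the axes are right-handed (so a half turn about z gives the same grasp; the last joint's range is limited). The gripper opens to 85 mm and grips with 20 to 120 N. Pads are 22 mm wide; open, the fingers measure 114 mm over their backs; the gripper's body (76 mm by 85 mm) begins 54 mm behind the grasp point. The pads swing forward as they close: fully open they stand 13 mm farther back than shut.
Start: joints at [1.139, 0.521, -0.036, 1.599, 0.021, 1.021, -0.113], TCP at [221.196, -584.54, 231.291] pointing down, gripper open.
Joint ranges: [-2.91, 2.91], [-0.3, 2.13], [-1.5, 1.42], [0.17, 2.43], [-1.26, 4.41], [0.16, 1.93], [-2.52, 2.52]. Speed limits (rad/s): [1.89, 1.89, 2.39, 2.39, 3.01, 3.01, 3.01].

INTERFACE

Orientations are given as a 3x3 rotation matrix whose columns are the frame's x, y, z axes.
In Python, from workcell import movep, movel, goto_joints, open_gripper, clamp, wait, inverse_kinematics, read_state, camera, PlanningError, finish_job, grip_point_offset gives the robot as it stands. Calls block until the motion is done:
- movep(position, orientation): joint-space move of the TCP to a pose.
- movel(position, frame=None, max_speed=150, guard=None): straight line of the TCP; frame=None keeps the orientation; max_speed is the mean speed in mm/s. With guard (N) it stops when the force on the tool has changed by that much, and returns True; else False.
- goto_joints(angles): joint-space move.
- open_gripper() and clamp(): open the fingers fully, or close them until they stop; the grip force is fixed at half the most.
- wait(seconds).
- inverse_kinematics(position, orientation): joint angles nearest the present ones, or None.
- read_state(): the state.
- camera(name): name is "side" or "top" or "wrist"; returns a dict with "image" (420x560x3 uint8, blue, green, red), "range_z" (420x560 float32, mm along the optical axis (not along the pixel's ray), 0 where there is no reading), "fx", "fy", "cx", "cy" (pixels), "cam_to_world" (4x4, takes a point from camera to world coordinates). Camera axes: x right, y up, looking along -z (the intrinsics and any distortion apply to the point x, -y, -z); pixel columns grow to the right and rows downward; lengths in mm; the calibration is good to about 2 mm. The wrist camera is an equidistant fisheye: a pixel r from the principal point sees the ray r / f radians off the axis. A picture is of the moment at which its call begins.
A pose or a line that the arm cannot do raises PlanningError and nothing moves.
- finish_job(): hands the job in, once; it reports no verdict.
The state is a dict: "time": time; "qpos": joint angles; "qvel": joint speeds; "joint_efforts": joint torques, N m; "eef_pos": TCP position; "tool_rot": TCP orientation; "ft_force": force on the tool from outside, world axes, zero at the start; "torque": the same for the moment, N m; "finger_gap": finger opening in mm.
Only numpy, scipy, OpenCV 4.12 (cv2) and the standard library are available. Lean on these libraries where they do the work, as an engineer would, in place of code of your own. Each camera call takes 0.05 s, during which the arm holds its last target.

TASK

Set the loose bearing cup, collar up, in the mouth of the round bore of the housing block and let go of it. Then drive it home with the shut fingers on its collar's rim, a few millimetres at a time on opposite sides in turn, so that it goes in square (never leaning more than about 8 degrees) until its body is flush with the block all round. Press slowly and gently, with no more than the 25 N or so that moves one side, stop when you feel it bottom, and leave the pipe and the tape roll where they are.

Things in the scene. Friction and masses are not known exactly. Their poses are not given: they have to be found in the camera images.
- cup_mid (a point): The loose steel bearing cup, 0.75 kg, 30 mm high; this point is its centre, 15 mm above its foot. The lower part, its body, is a disc 78 mm across, 18 mm high, with a chamfered foot. On it stands a round collar, 48 mm outside and 32 mm inside, 12 mm high, open at the top with a ring of balls inside. z points up along its axis. Grasp the collar's outside.
- collar_top (a point): Centre of the cup's top, level with the collar's rim, 15 mm above the cup's centre. The rim to press on is a flat ring, 32 mm inside, 48 mm outside. Pressing it on one side (about 20 mm off centre) drives that side down with 20 to 26 N while the opposite side nearly stays; pressing the middle or both sides at once takes about 30 N or more, which is too much.
- bore_mouth (a point): Centre of the bore's mouth, level with the top face of the aluminium housing block (124 x 124 x 40 mm, fixed to the table, small bolt heads in its corners); x and y run along the block's sides, z up. The blind bore is 83 mm wide, 18 mm deep. With the cup home, its body is flush with the block: collar rim 12 mm above this point, cup centre 3 mm below it.
- pipe_mid (a point): Bystander: a grey plastic pipe cut-off standing upright, 47 mm across, 91 mm high; the point is its centre.
- tape_mid (a point): Bystander: a roll of tape lying flat, 91 mm across, 24 mm high; the point is its centre.
- bore_floor (a point): Centre of the solid bore floor, 18 mm below the mouth, on which the cup ends. Round it eight steel plungers on a 69 mm circle stand up 11 to 12 mm; the cup set in the bore first rests on them, about 12 mm from home. They have no springs: friction of about 5 N each holds each of them wherever it is pushed.
There are look-alikes about, which are no part of the job. Of the things that look like the part that bears cup_mid, the middle-sized one is meant.

How it is judged (in metres and radians):
On the way:
1. the cup stands upright in the mouth of the bore, let go, still at least 6 mm from home (horizontal distance between cup_mid and bore_mouth below 0.004 m and z of cup_mid in the frame of bore_mouth between 0.003 and 0.0112 m and angle between cup_mid's own z axis and vertical below 0.12 rad and contact force between the fingers and cup below 0.2 N), for 0.2 s.
At the end, for the whole second after the job is handed in: The cup lies in the bore collar up, its centre within 0.7 mm of the fully home height (flush with the block all round), leaning less than 0.02 rad, within 4 mm of the bore's axis, at rest (horizontal distance between cup_mid and bore_mouth below 0.004 m and z of cup_mid in the frame of bore_mouth below -0.0023 m and angle between cup_mid's own z axis and vertical below 0.02 rad and linear speed of cup below 0.01 m/s); the robot touches nothing.
It fails at once if the cup is cocked in the bore: it leans more than 0.15 rad once it has been driven in (horizontal distance between cup_mid and bore_mouth below 0.01 m and z of cup_mid in the frame of bore_mouth below 0.0072 m and angle between cup_mid's own z axis and vertical above 0.15 rad).
It fails at once if the cup is forced: pressed with more than 29 N while it is still more than 5.5 mm from home (horizontal distance between cup_mid and bore_mouth below 0.01 m and z of cup_mid in the frame of bore_mouth between 0.0025 and 0.0072 m and contact force between the fingers and cup above 29 N).
It fails at once if the cup is rammed on the bore floor with more than 40 N (horizontal distance between cup_mid and bore_mouth below 0.01 m and z of cup_mid in the frame of bore_mouth below 0.0025 m and contact force between the fingers and cup above 40 N).
It fails at once if the pipe or the tape roll is moved by more than 20 mm (distance of any of pipe_mid, tape_mid from where it was at the start of the episode above 0.02 m).
It also fails if it takes over 72 s, if anything falls off the work surface, if the arm or the gripper's body presses on something with over 40 N, if the wrist force passes 120 N, or if a joint passes its speed limit or range.

## Working session

There is one attempt and no reset: what is moved stays moved. The work goes in short steps, each a Python script; the robot and the scene stay as the last script left them, time stands still between calls to the robot, and variables do not carry over. Pictures are saved under pics/ and viewed, and the job is handed in when it is done.

```bash
ls; mkdir -p pics; python3 - <<'E'
from workcell import *
import cv2,numpy as np
s=read_state();print(s, grip_point_offset)
for n in("side","top","wrist"):
    c=camera(n);cv2.imwrite(f"pics/{n}0.png",c["image"]);print(n,c["fx"],c["fy"],c["cx"],c["cy"],np.round(c["cam_to_world"],3).tolist(),[k for k in c]);np.save(f"{n}0.npy",c["range_z"])
E
```

```text
pics
{'time': 0.0, 'qpos': array([ 1.13878294,  0.52201394, -0.03632671,  1.59999036,  0.02120925,
        1.02108846, -0.11276255]), 'qvel': array([ 1.30391107e-03,  4.24219457e-05,  2.50666166e-04, -5.95997667e-04,
       -4.02561578e-04,  1.50038020e-03, -1.62592485e-03]), 'joint_efforts': array([ 1.08850942e-03, -9.27101398e+01,  1.98025681e+00, -3.69931018e+01,
        1.77805644e-02,  8.02650873e-03, -2.86170426e-06]), 'eef_pos': array([ 221.07945106, -584.24322558,  230.73210606]), 'tool_rot': array([[ 3.53999885e-01, -9.35245345e-01, -4.74849077e-04],
       [-9.35244805e-01, -3.54000193e-01,  1.00862842e-03],
       [-1.11141170e-03,  8.70457865e-05, -9.99999379e-01]]), 'ft_force': array([-0.37674399,  0.17975466,  0.41877143]), 'torque': array([0.05397429, 0.0023895 , 0.03131837]), 'finger_gap': 85.25407427573887} -18.700000000000003
side 452.2028450882996 452.2028450882996 275.5406510797309 204.65843506438256 [[-0.941, 0.139, -0.308, 279.027], [-0.338, -0.431, 0.837, 820.69], [-0.017, 0.892, 0.452, 504.33], [0.0, 0.0, 0.0, 1.0]] ['image', 'range_z', 'fx', 'fy', 'cx', 'cy', 'cam_to_world']
top 437.8142404994099 437.8142404994099 283.1531573429978 207.7015597011609 [[-0.013, 0.991, -0.134, 413.118], [-1.0, -0.01, 0.024, 11.553], [0.022, 0.134, 0.991, 1167.434], [0.0, 0.0, 0.0, 1.0]] ['image', 'range_z', 'fx', 'fy', 'cx', 'cy', 'cam_to_world']
wrist 325.19226210127806 325.19226210127806 278.28101959019415 203.13602177703387 [[0.354, 0.898, 0.26, 286.649], [-0.935, 0.34, 0.098, -559.909], [0.0, -0.278, 0.96, 372.882], [0.0, 0.0, 0.0, 1.0]] ['image', 'range_z', 'fx', 'fy', 'cx', 'cy', 'cam_to_world']
```

View pics/side0.png

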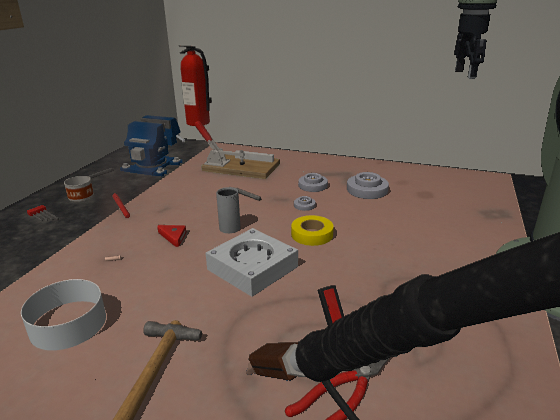

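View pics/top0.png

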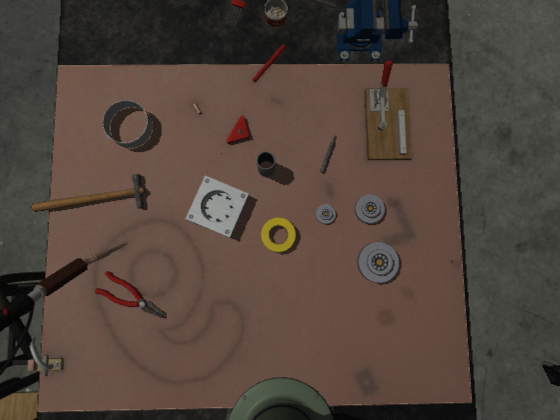

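View pics/wrist0.png

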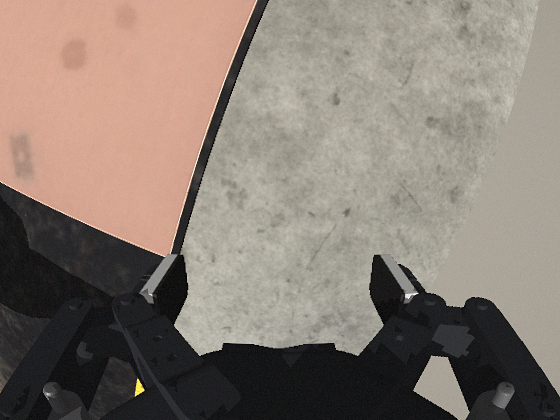

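```bash
cat > h.py <<'E'
import cv2,numpy as np
from workcell import *
def ray(c,u,v,fish=False):
    x=(u-c["cx"])/c["fx"];y=(v-c["cy"])/c["fy"]
    if fish:
        r=np.hypot(x,y); k=np.sin(r)/max(r,1e-9); d=np.array([x*k,-y*k,-np.cos(r)])
    else: d=np.array([x,-y,-1.])
    T=np.array(c["cam_to_world"]); return T[:3,3],T[:3,:3]@d
def onplane(c,u,v,z,fish=False):
    o,d=ray(c,u,v,fish); return o+d*(z-o[2])/d[2]
def down(a): # jaw axis at angle a
    x=np.array([np.cos(a),np.sin(a),0]);z=np.array([0,0,-1.]);return np.column_stack([x,np.cross(z,x),z])
def cloud(c,fish=False):
    z=c["range_z"];h,w=z.shape;V,U=np.mgrid[:h,:w]
    x=(U-c["cx"])/c["fx"];y=(V-c["cy"])/c["fy"]
    if fish:
        r=np.hypot(x,y)+1e-9;k=np.tan(np.minimum(r,1.4))/r;x=x*k;y=y*k
    P=np.stack([x*z,-y*z,-z],-1);T=np.array(c["cam_to_world"])
    return P@T[:3,:3].T+T[:3,3]
E
python3 - <<'E'
from h import *
c=camera("top");im=c["image"]
P=cloud(c)
cv2.imwrite("pics/crop0.png",cv2.resize(im[130:310,170:430],None,fx=3,fy=3,interpolation=cv2.INTER_CUBIC))
for n,(u,v) in dict(small=(326,214),mid=(370,209),big=(379,262)).items():
    w=P[v-30:v+30,u-25:u+25].reshape(-1,3);g=w[w[:,2]>9]
    print(n,onplane(c,u,v,30),g.min(0),g.max(0),np.percentile(g[:,2],[50,98]))
# circles by saturation
hsv=cv2.cvtColor(im,cv2.COLOR_BGR2HSV)
m=((hsv[...,1]<60)&(hsv[...,2]>70)).astype(np.uint8)*255
cs,_=cv2.findContours(m,cv2.RETR_EXTERNAL,cv2.CHAIN_APPROX_NONE)
for k in cs:
    a=cv2.contourArea(k)
    if a>150:
        (u,v),(w,h),t=cv2.minAreaRect(k)
        if 170<u<420 and 140<v<300: print(round(a),u,v,w,h,t)
E
```

```text
small [ 549.33939321 -128.06955595   30.        ] [ 413.11826643 -165.76630367    9.07012349] [ 578.86642595   11.55289985 1167.43400606] [  14.8834022  1167.43400606]
mid [ 561.36026634 -244.55811367   30.        ] [ 413.11826643 -310.22751635    9.05020775] [ 626.70569874   11.55289985 1167.43400606] [20.36246038 35.73528161]
big [ 422.60939802 -262.42877058   30.        ] [ 347.99475619 -329.38544836    9.00944543] [ 474.87784407   11.55289985 1167.43400606] [26.92305612 44.63007844]
1265 377.5 262.0 40.0 41.0 90.0
292 325.0000305175781 213.50003051757812 19.091880798339844 19.091880798339844 45.0
634 369.4999694824219 208.0 28.991378784179688 27.577163696289062 45.0
2275 216.34483337402344 205.86207580566406 48.84600067138672 48.84599685668945 23.198591232299805
```

View pics/crop0.png

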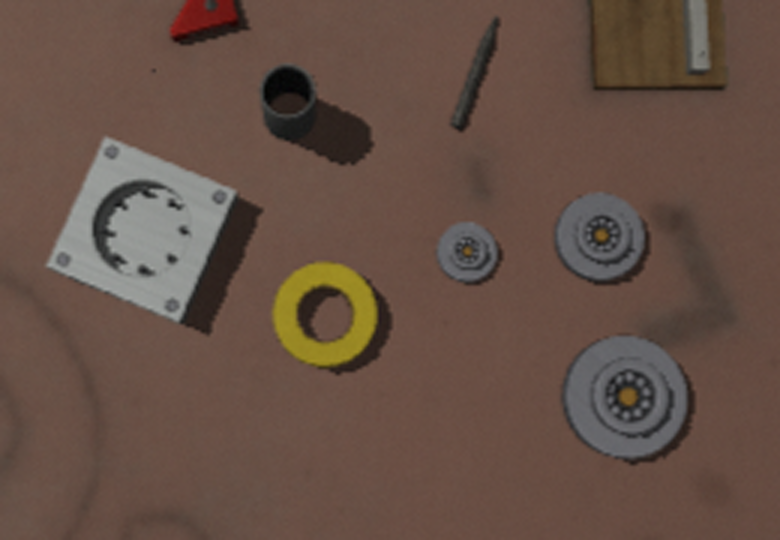

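Candidates for the cup in the top view are small (326,214), middle (370,209) and large (379,262). The middle one is about 29 px across, which matches 78 mm, so I choose it. I'll hover over it for a close check.

```bash
python3 - <<'E'
from h import *
c=camera("top")
print(onplane(c,369.8,208.3,18),onplane(c,217.1,206.1,40),onplane(c,266,164,91),onplane(c,279,235,24))
p=onplane(c,369.8,208.3,18)
R=down(np.deg2rad(-23.5))
movep([p[0],p[1],170],R)
s=read_state();print(s["time"],s["eef_pos"],s["qpos"],s["ft_force"])
c=camera("wrist");cv2.imwrite("pics/w1.png",c["image"])
P=cloud(c,True)
np.savez("w1.npz",P=P)
E
```

```text
[ 564.80845407 -246.80076625   18.        ] [571.77303887 155.54368322  40.        ] [670.2019569   27.23930449  91.        ] [496.10075947  -4.2044061   24.        ]
2.0167 [ 564.23339827 -248.3416164   170.10385081] [ 0.51742388  0.58781939 -0.2932807   1.67064214  0.20489986  0.91329195
 -0.26761258] [-0.10165924 -0.53457513 -0.05561935]
```

View pics/w1.png

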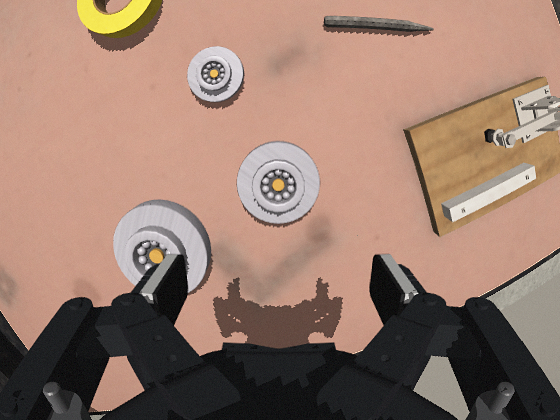

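The wrist view shows the middle cup at (278,184), the small one at (215,75) and the large one at (163,250). Next I'll measure the middle one.

```bash
python3 - <<'E'
from h import *
c=camera("wrist");im=c["image"]
hsv=cv2.cvtColor(im,cv2.COLOR_BGR2HSV)
m=(hsv[...,1]<45).astype(np.uint8)*255
m2=np.zeros_like(m);cv2.circle(m2,(278,184),60,255,-1)
m=cv2.morphologyEx(m&m2,cv2.MORPH_OPEN,np.ones((5,5)))
k=max(cv2.findContours(m,cv2.RETR_EXTERNAL,cv2.CHAIN_APPROX_NONE)[0],key=cv2.contourArea)
pts=np.array([onplane(c,u,v,18,True)[:2] for u,v in k[:,0]])
(cx,cy),r=cv2.minEnclosingCircle(pts.astype(np.float32));print("enc",cx,cy,r)
A=np.c_[2*pts,np.ones(len(pts))];b=(pts**2).sum(1);x=np.linalg.lstsq(A,b,rcond=None)[0];print("fit",x[:2],np.sqrt(x[2]+x[:2]@x[:2]))
P=cloud(c,True);w=P[120:250,220:340].reshape(-1,3)
for lo,hi in((10,22),(24,36)):
    g=w[(w[:,2]>lo)&(w[:,2]<hi)];print(lo,len(g),g.min(0),g.max(0),(g.min(0)+g.max(0))/2,np.median(g[:,2]))
# balls / orange
o=cv2.inRange(hsv,(8,120,100),(25,255,255))&m2;M=cv2.moments(o);u,v=M["m10"]/M["m00"],M["m01"]/M["m00"];print(u,v,onplane(c,u,v,22,True))
# fingers tips
f=P[250:330,120:440].reshape(-1,3);f=f[(f[:,2]>100)];print("fingers",len(f),f.min(0))
print(read_state()["eef_pos"])
E
```

```text
enc 565.294921875 -244.74453735351562 39.3807373046875
fit [ 565.17316297 -244.85182577] 38.57184996001849
10 3685 [ 526.0503176  -284.60297564   10.13085212] [ 603.27617446 -206.17000095   21.99123202] [ 564.66324603 -245.38648829   16.06104207] 17.73509116747823
24 1400 [ 541.27915794 -268.76905515   24.00156008] [ 588.79102883 -221.61262923   31.77935959] [ 565.03509338 -245.19084219   27.89045983] 29.29421251488546
277.79338842975204 184.69421487603304 [ 565.01250499 -245.13297629   22.        ]
fingers 7684 [ 514.24954163 -277.04540918  181.41158538]
[ 564.31531454 -248.06315259  170.10476826]
```

```bash
python3 - <<'E'
from h import *
movel([565.0,-244.2,60],max_speed=150)
print(read_state()["eef_pos"])
g=movel([565.0,-244.2,17],max_speed=60,guard=8)
s=read_state();print(g,s["eef_pos"],s["ft_force"],s["time"])
clamp()
s=read_state();print(s["finger_gap"],s["eef_pos"],s["ft_force"],s["time"])
for n in("wrist","side"):
    c=camera(n);cv2.imwrite(f"pics/{n}2.png",c["image"] if n=="wrist" else cv2.resize(c["image"][120:240,250:450],None,fx=4,fy=4))
E
```

```text
[ 565.46331949 -244.43482258   60.79686035]
False [ 565.18209865 -244.23100704   17.20281449] [-0.33759371 -0.30022969  0.02604025] 3.8667
45.61732061547649 [ 565.41159689 -244.42079986   17.93640998] [-2.11017149  1.2911845  13.21050705] 4.3417
```

View pics/side2.png

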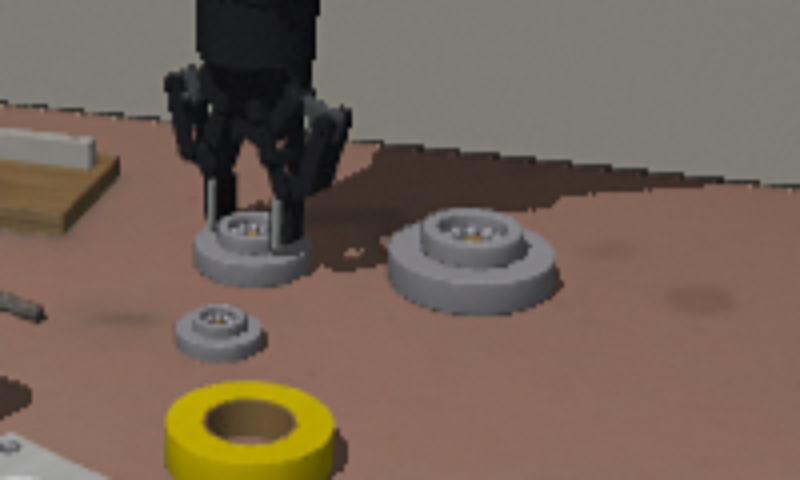

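View pics/wrist2.png

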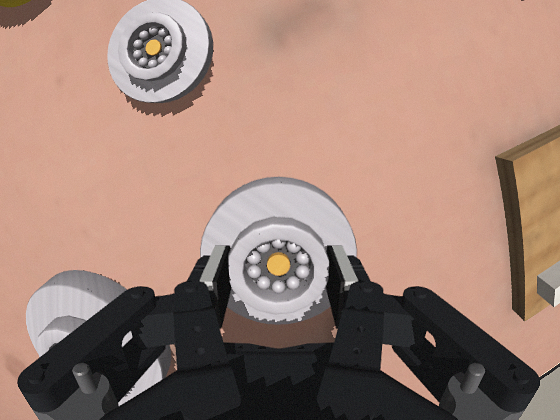

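Good grip: the fingers are on the collar at (215,275) and (340,275). Next I lift and look at the bore from short of the block.

```bash
python3 - <<'E'
from h import *
movel([565.2,-244.3,150],max_speed=120)
s=read_state();print(s["finger_gap"],s["eef_pos"],s["ft_force"],s["time"])
R=down(np.deg2rad(-23.5))
movep([528,54,165],R);wait(0.2)
s=read_state();print(s["finger_gap"],s["eef_pos"],s["ft_force"],s["time"],s["qpos"])
c=camera("wrist");cv2.imwrite("pics/w3.png",c["image"])
import pickle;pickle.dump(c,open("w3.pkl","wb"))
E
```

```text
45.165840543738824 [ 564.78605347 -244.17631073  149.20582763] [-0.32465222  0.28229276 -7.25409736] 5.7
45.47904499308491 [528.2449592   52.89575626 164.83550834] [ 0.29905245  0.55286073 -7.1202462 ] 7.05 [ 0.03926012  0.47545109 -0.33442816  1.89955992  0.211057    0.80078588
 -0.82035562]
```

View pics/w3.png

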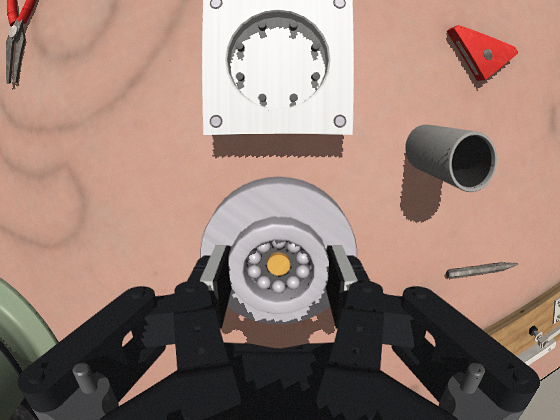

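```bash
python3 - <<'E'
from h import *
import pickle
c=pickle.load(open("w3.pkl","rb"));im=c["image"];P=cloud(c,True)
b=P[0:140,195:365]
top=(b[...,2]>36.5)&(b[...,2]<46)
print("top z",np.median(b[...,2][top]))
inner=(~top).astype(np.uint8)*255
g=cv2.cvtColor(im,cv2.COLOR_BGR2GRAY)
m=np.zeros(g.shape,np.uint8);m[0:140,195:365]=inner
cs=cv2.findContours(m,cv2.RETR_LIST,cv2.CHAIN_APPROX_NONE)[0]
for k in cs:
    (u,v),r=cv2.minEnclosingCircle(k)
    if 20<r<70 and abs(u-278)<15:
        pts=np.array([onplane(c,*q,40,True)[:2] for q in k[:,0]],np.float32)
        print(u,v,r,cv2.minEnclosingCircle(pts),cv2.fitEllipse(pts))
# bolts
for (u,v) in [(215,3),(340,3),(216,121),(340,121)]: pass
B=np.array([onplane(c,u,v,41,True)[:2] for u,v in[(215,3),(340,3),(216,121),(340,121)]]);print(B,B.mean(0))
hsv=cv2.cvtColor(im,cv2.COLOR_BGR2HSV);o=cv2.inRange(hsv,(8,120,100),(25,255,255));o[:240]=0;o[290:]=0;o[:,:250]=0;o[:,310:]=0
M=cv2.moments(o);u,v=M["m10"]/M["m00"],M["m01"]/M["m00"]
print("cup axis",u,v,onplane(c,u,v,147+22,True))
w=P[170:320,195:365].reshape(-1,3);
for lo,hi in((158,167),(172,182)):
    q=w[(w[:,2]>lo)&(w[:,2]<hi)];print(lo,len(q),q.min(0),q.max(0),np.median(q,0))
cv2.imwrite("pics/w3c.png",cv2.resize(im[0:140,195:365],None,fx=4,fy=4))
E
```

```text
top z 39.43413971194866
277.6165771484375 59.943946838378906 50.62550735473633 ((572.6489868164062, 157.0602264404297), 41.38395690917969) ((572.7748413085938, 157.11456298828125), (80.64221954345703, 80.80549621582031), 32.900535583496094)
[[546.10335991 224.10231224]
 [640.18937079 182.87459424]
 [506.47960409 130.90811389]
 [599.52795338  90.23131883]] [573.07507204 157.0290848 ]
cup axis 278.18055555555554 263.56944444444446 [528.09567901  53.12908271 169.        ]
158 8156 [491.80549143  13.86861358 158.02100082] [566.47254302  91.15163371 166.9893359 ] [533.51983499  71.71848016 164.34806563]
172 5058 [497.11462162  28.49336211 172.00221181] [563.65322899  76.06917076 181.99007435] [528.90216565  54.82195516 176.08451931]
```

View pics/w3c.png

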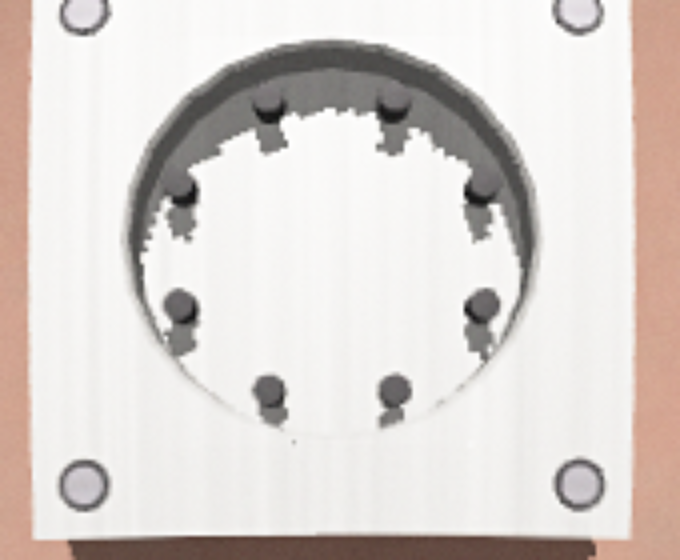

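```bash
python3 - <<'E'
from h import *
R=down(np.deg2rad(-23.5)); t=np.array([572.75,157.0])
movel([*t,110],R,max_speed=150)
wait(0.2);e=read_state()["eef_pos"];d=t-e[:2];print(e)
movel([*(t+d),63],max_speed=80);wait(0.2)
s=read_state();print(s["eef_pos"],s["ft_force"],s["time"],s["tool_rot"][:,2])
c=camera("wrist");cv2.imwrite("pics/w4.png",c["image"])
c=camera("side");cv2.imwrite("pics/s4.png",cv2.resize(c["image"][170:310,160:340],None,fx=4,fy=4))
E
```

```text
[572.93540339 156.24396372 110.49010333]
[572.84840649 157.83818177  63.49381709] [ 0.19631043 -0.66278566 -6.95545603] 9.225 [ 7.95080091e-04  2.28973401e-04 -9.99999658e-01]
```

View pics/w4.png

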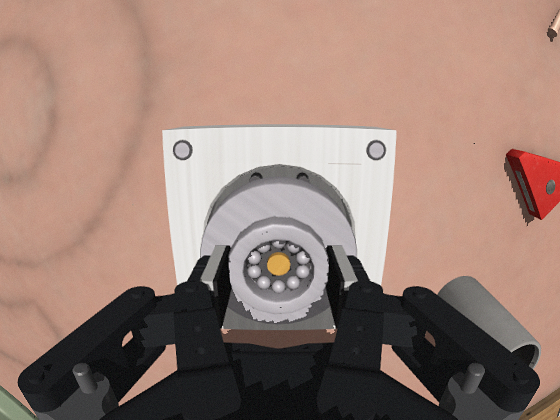

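View pics/s4.png

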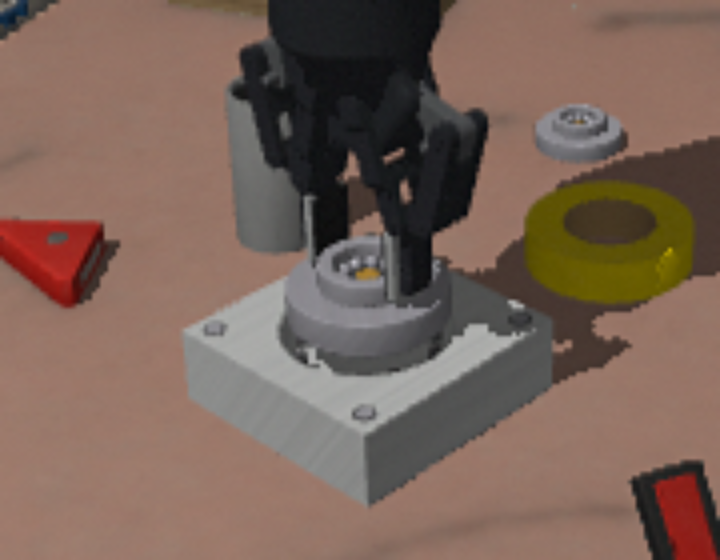

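```bash
python3 - <<'E'
from h import *
for i in range(6):
    wait(0.03);print(read_state()["eef_pos"])
c=camera("wrist");im=c["image"]
a=-np.deg2rad(23.5);B=[onplane(c,u,v,41,True) for u,v in((182,150),(376,150))]
f=np.array([np.cos(a+np.pi/2),np.sin(a+np.pi/2)])
m=(B[0]+B[1])[:2]/2;rim=onplane(c,279,165,40,True)[:2]
cs=onplane(c,278.2,263.6,46+22,True)[:2]
dv=(B[1]-B[0])[:2];print(np.hypot(*dv),np.degrees(np.arctan2(dv[1],dv[0])))
print("mid bolts",m,"centre by bolts",m-f*51,"rim",rim,"centre by rim",rim-f*41.5,"cup",cs)
E
```

```text
[572.72298531 157.74801343  63.27730491]
[572.6940466  157.76923779  63.249216  ]
[572.67232322 157.74102026  63.20714224]
[572.65452539 157.78913444  63.19025394]
[572.63906673 157.77196261  63.15181151]
[572.6158057  157.73716111  63.10622071]
101.13178310190196 -23.495584441333722
mid bolts [593.20874459 204.50404789] centre by bolts [572.87254207 157.7339841 ] rim [589.69808182 196.51266502] centre by rim [573.14999546 158.45467193] cup [572.61418219 158.27842448]
```

Everything agrees to within 1 mm, so I'll lower it with a guard.

```bash
python3 - <<'E'
from h import *
t=np.array([572.9,157.5])
g=movel([*t,49.5],max_speed=15,guard=4)
s=read_state();print(g,s["eef_pos"],s["ft_force"],s["time"])
c=camera("wrist");cv2.imwrite("pics/w5.png",c["image"])
c=camera("side");cv2.imwrite("pics/s5.png",cv2.resize(c["image"][170:310,160:340],None,fx=4,fy=4))
E
```

```text
True [572.73230653 157.5126748   51.48134951] [-0.60987345 -0.28995156  5.20778308] 10.2917
```

View pics/s5.png

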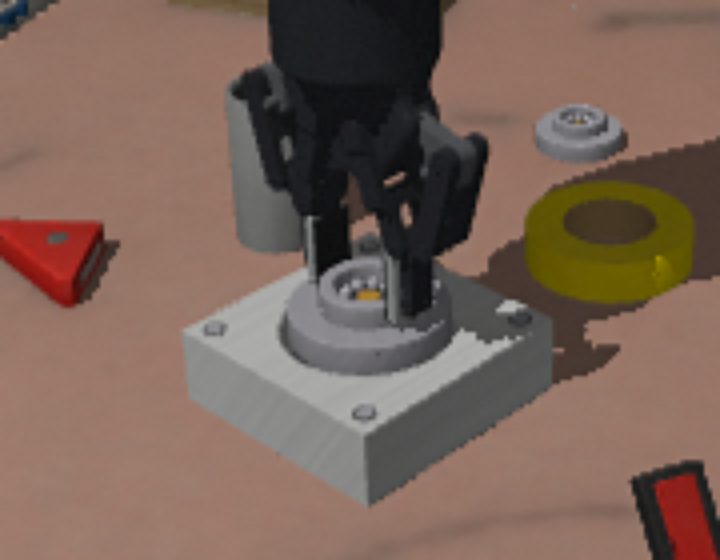

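The cup sits in the mouth with its foot about 6 mm in. Now I release it, back off and look.

```bash
python3 - <<'E'
from h import *
open_gripper();wait(0.3)
s=read_state();print(s["finger_gap"],s["ft_force"],s["time"])
movel([572.9,157.5,130],max_speed=120)
s=read_state();print(s["eef_pos"],s["ft_force"])
clamp();s=read_state();print(s["finger_gap"],s["ft_force"],s["time"])
c=camera("wrist");cv2.imwrite("pics/w6.png",c["image"]);P=cloud(c,True)
import pickle;pickle.dump((c,s),open("w6.pkl","wb"))
c=camera("side");cv2.imwrite("pics/s6.png",cv2.resize(c["image"][170:310,160:340],None,fx=4,fy=4))
E
```

```text
85.61669968328167 [-1.30010728  0.69914428  0.1644074 ] 11.175
[572.56620994 157.32423817 129.39457633] [-0.37900695 -0.27372506  0.30370352]
0.0453360236469394 [ 0.10772436 -0.53546546 -0.39377107] 12.75
```

View pics/w6.png

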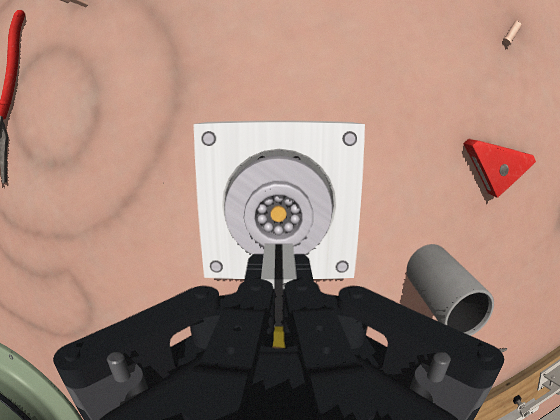

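View pics/s6.png

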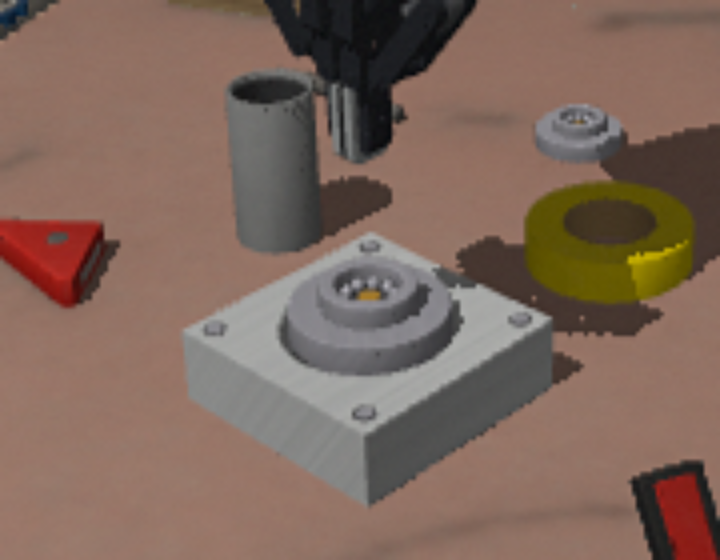

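```bash
cat >> h.py <<'E'
def cupcheck(tag,zf):
    c=camera("wrist");im=c["image"];cv2.imwrite(f"pics/{tag}.png",im)
    P=cloud(c,True)
    hsv=cv2.cvtColor(im,cv2.COLOR_BGR2HSV);o=cv2.inRange(hsv,(8,120,100),(25,255,255));mk=np.zeros_like(o);mk[150:300,230:330]=255;o&=mk
    n,l,st,ce=cv2.connectedComponentsWithStats(o);i=1+np.argmax(st[1:,4]);u,v=ce[i]
    p=onplane(c,u,v,zf+22,True)
    q=P.reshape(-1,3);d=np.hypot(*(q[:,:2]-p[:2]).T)
    out=[]
    for (a,b,lo,hi) in((27,37,zf+10,zf+26),(18,23,zf+24,zf+36),(48,58,34,46)):
        g=q[(d>a)&(d<b)&(q[:,2]>lo)&(q[:,2]<hi)]
        if len(g)<50: out.append(None);continue
        A=np.c_[g[:,:2]-p[:2],np.ones(len(g))];w=np.ones(len(g),bool)
        for _ in range(4):
            x=np.linalg.lstsq(A[w],g[w,2],rcond=None)[0];r=g[:,2]-A@x;w=abs(r)<1.5
        out.append((len(g),np.round(x,3)))
    print(tag,"orange",np.round((u,v),1),"axis",np.round(p[:2],1),"body/rim/block planes",out,"t",read_state()["time"])
    return p,out
E
python3 - <<'E'
from h import *
cupcheck("w7",34)
E
```

```text
w7 orange [277.9 213.5] axis [572.2 157.3] body/rim/block planes [(3261, array([-1.0000e-03,  3.0000e-03,  5.1053e+01])), (1225, array([-3.0000e-03, -3.0000e-03,  6.2983e+01])), (4730, array([-1.0000e-03, -1.0000e-03,  3.9586e+01]))] t 12.9
```

The cup stands square, with its body 11.5 mm above the block and its lean about 0. First press on side A, starting with a touch.

```bash
cat >> h.py <<'E'
C=np.array([572.4,157.4]);F=np.array([.3987,.9171])
def state():
    s=read_state();return s["eef_pos"],s["ft_force"],s["time"]
def press(sgn,ztarget,guard,zstart,speed=4):
    xy=C+sgn*20.5*F
    e,_,_=state()
    zs=max(zstart+6,e[2])
    if np.hypot(*(e[:2]-xy))>3:
        if e[2]<zstart+5: movel([*e[:2],zstart+6],max_speed=60)
        movel([*xy,zs],max_speed=80)
    movel([*xy,zstart+3],max_speed=60)
    wait(0.1)
    g=movel([*xy,zstart-5],max_speed=6,guard=4)
    e,f,t=state();z0=e[2];print("touch",g,np.round(e,2),np.round(f,1),t)
    if not g: return z0,z0
    wait(0.05);f0=state()[1][2]
    # guard is the change from the start of this move
    g=movel([*xy,ztarget],max_speed=speed,guard=guard-f0)
    e,f,t=state();print("press",g,np.round(e,2),np.round(f,1),t)
    z1=e[2]
    movel([*xy,z0+5],max_speed=60)
    return z0,z1
E
python3 - <<'E'
from h import *
print(press(+1,61.5,26.5,65))
E
```

```text
touch True [580.64 176.32  63.42] [1.1 0.2 5.9] 15.3917
press False [581.08 176.91  62.5 ] [-2.2  1.4 16. ] 15.9917
(np.float64(63.4210190702135), np.float64(62.498475068239436))
```

```bash
python3 - <<'E'
from h import *
print(press(+1,59.6,26.8,63.2))
movel([*(C+10*F),110],max_speed=120)
cupcheck("w8",33)
E
```

```text
touch True [580.62 176.25  62.62] [-1.4 -0.1  7.8] 17.3417
press False [581.42 177.12  60.85] [-1.9  1.7 17.2] 18.1833
(np.float64(62.624393164013334), np.float64(60.85226846895475))
w8 orange [279.  234.3] axis [573.2 158.5] body/rim/block planes [(3320, array([-4.0000e-02, -4.9000e-02,  4.9812e+01])), (1109, array([-4.0000e-02, -5.3000e-02,  6.1707e+01])), (5261, array([-0.0000e+00, -2.0000e-03,  3.9585e+01]))] t 19.0333
```

```bash
sed -i 's/def press(sgn,ztarget,guard,zstart,speed=4):/Q=np.array([.9171,-.3987])\ndef press(sgn,ztarget,guard,zstart,speed=4,perp=0):/; s/xy=C+sgn\*20.5\*F/xy=C+sgn*20.5*F+perp*Q/' h.py; python3 - <<'E'
from h import *
print(press(-1,56.6,27,63.5,perp=-5))
movel([*(C+10*F),110],max_speed=120)
cupcheck("w9",30)
E
```

```text
touch True [559.48 140.34  63.25] [-0.6 -0.8  5.6] 21.2167
press True [559.08 139.35  61.18] [-3.1 -1.9  9.6] 22.1083
(np.float64(63.246712277481315), np.float64(61.17662271512098))
w9 orange [279.5 234. ] axis [572.5 157.2] body/rim/block planes [(3255, array([-2.0000e-02, -8.0000e-03,  4.8382e+01])), (1081, array([-1.9000e-02, -6.0000e-03,  6.0301e+01])), (5257, array([-1.0000e-03, -2.0000e-03,  3.9604e+01]))] t 23.0167
```

```bash
cat >> h.py <<'E'
def pressd(d,ztarget,guard,zstart,speed=3.5,r=20.5,c=None):
    d=np.array(d,float);d/=np.hypot(*d);xy=(C if c is None else np.array(c))+r*d
    e,_,_=state()
    movel([*xy,zstart+4],max_speed=150 if e[2]>90 else 60);wait(0.1)
    g=movel([*xy,zstart-5],max_speed=6,guard=4)
    e,f,t=state();z0=e[2];print("touch",g,np.round(e,2),np.round(f,1),t)
    if not g: return
    f0=state()[1]
    g=movel([*xy,ztarget],max_speed=speed,guard=guard-f0[2])
    e,f,t=state();print("press",g,np.round(e,2),np.round(f,1),t)
    e=state()[0];movel([*xy,max(z0,e[2])+4],max_speed=60)
E
python3 - <<'E'
from h import *
pressd([-.93,-.37],57,26.8,61.2,c=[572.5,157.2])
movel([*(C+10*F),105],max_speed=150)
cupcheck("w10",29)
E
```

```text
touch True [553.42 149.61  61.23] [-0.9  0.3  8.6] 24.4167
press True [552.85 149.43  60.11] [-3.5 -1.   8.4] 25.025
w10 orange [279.2 236.3] axis [572.2 157.3] body/rim/block planes [(3331, array([ 3.0000e-03, -2.0000e-03,  4.7718e+01])), (1124, array([-2.0000e-03, -4.0000e-03,  5.9583e+01])), (5436, array([-0.0000e+00, -1.0000e-03,  3.9615e+01]))] t 25.8
```

```bash
cat >> h.py <<'E'
def pr(d,zrim,ztarget,guard,speed=4.5,r=20.5,c=None,up=4):
    d=np.array(d,float);d/=np.hypot(*d);xy=(C if c is None else np.array(c))+r*d
    e,_,_=state()
    if e[2]<zrim+4: movel([*e[:2],zrim+4],max_speed=60)
    movel([*xy,zrim+(4 if e[2]<90 else 4)],max_speed=150 if e[2]>80 else 80)
    movel([*xy,zrim+1.2],max_speed=30);wait(0.1)
    e,f,t=state()
    g=movel([*xy,ztarget],max_speed=speed,guard=guard)
    e2,f2,t2=state();print("pre",np.round(f,1),"press",g,np.round(e2,2),np.round(f2,1),t2)
    movel([*xy,max(e2[2],ztarget)+up],max_speed=60)
    return g,e2[2]
E
python3 - <<'E'
from h import *
c=[572.3,157.3]
print(pr(F,60,56.2,27,c=c))
movel([*(C+10*F),105],max_speed=150)
cupcheck("w11",28)
E
```

```text
pre [-0.1 -0.4  0. ] press False [581.58 177.13  57.62] [-1.9  1.9 19.8] 27.8417
(False, np.float64(57.62373460958679))
w11 orange [278.9 234.9] axis [572.7 157.8] body/rim/block planes [(3333, array([-2.9000e-02, -4.4000e-02,  4.6413e+01])), (1062, array([-2.9000e-02, -3.9000e-02,  5.8296e+01])), (5421, array([-1.0000e-03, -1.0000e-03,  3.9615e+01]))] t 28.5917
```

```bash
python3 - <<'E'
from h import *
c=[572.5,157.5]
print(pr([-.5,-.85],59.7,53.4,27,c=c))
movel([*(C+10*F),105],max_speed=150)
cupcheck("w12",26)
E
```

```text
pre [-0.7  0.9  0. ] press True [561.75 138.56  57.63] [-1.  -2.3  9.4] 30.4167
(True, np.float64(57.62991881223577))
w12 orange [279.5 234.9] axis [572.3 156.8] body/rim/block planes [(3261, array([-1.4000e-02, -2.0000e-03,  4.5029e+01])), (1050, array([-1.4000e-02,  0.0000e+00,  5.6935e+01])), (5422, array([-0.0000e+00, -1.0000e-03,  3.9607e+01]))] t 31.2167
```

```bash
python3 - <<'E'
from h import *
c=[572.4,157.2]
print(pr([-.1,1],57.5,53.2,27,c=c))
print(pr([0.0,-1],56.8,51.0,27,c=c,r=23))
movel([*(C+10*F),100],max_speed=150)
cupcheck("w13",24)
E
```

```text
pre [ 0.   0.2 -0.5] press False [570.69 179.28  54.55] [-6.2  4.6 20.7] 33.3917
(False, np.float64(54.54803307316264))
pre [-0.6  0.2  1.4] press True [573.16 132.1   53.43] [-2.8 -1.7 10.3] 36.125
(True, np.float64(53.428595672161805))
w13 orange [280.  235.3] axis [573.1 157.3] body/rim/block planes [(3301, array([-3.8000e-02,  7.0000e-03,  4.1169e+01])), (1138, array([-3.6000e-02,  4.0000e-03,  5.3045e+01])), (5623, array([-0.0000e+00, -2.0000e-03,  3.9592e+01]))] t 36.9333
```

```bash
python3 - <<'E'
from h import *
c=[572.7,157.3]
print(pr([-1,.15],54.3,50,29,c=c,r=21))
movel([*(C+10*F),100],max_speed=150)
cupcheck("w14",23)
E
```

```text
pre [ 0.2 -0.3  0.8] press True [550.85 160.79  52.21] [-2.9 -0.  10.7] 38.6583
(True, np.float64(52.21213796925535))
w14 orange [279.2 234.8] axis [572.4 157.7] body/rim/block planes [(3264, array([ 2.0000e-03, -6.0000e-03,  3.9865e+01])), (1131, array([ 1.0000e-03, -8.0000e-03,  5.1719e+01])), (5609, array([-1.0000e-03, -1.0000e-03,  3.9594e+01]))] t 39.4417
```

Nearly home: 0.27 mm left and about 0.006 rad of lean. One light feel on each remaining side should show whether it has bottomed.

```bash
python3 - <<'E'
from h import *
c=[572.5,157.5]
for d in([0,-1],[0,1],[1,0],[-1,0]):
    print(pr(d,52.4,49.5,29,c=c,r=21))
movel([*(C+10*F),100],max_speed=150)
wait(0.2)
cupcheck("w15",22)
c=camera("side");cv2.imwrite("pics/s15.png",cv2.resize(c["image"][170:310,160:340],None,fx=4,fy=4))
E
```

```text
pre [-0.   0.3 -0.2] press True [572.71 136.28  52.11] [-2.5 -0.8 12. ] 40.9167
(True, np.float64(52.110995633666406))
pre [-0.   0.2  0.6] press True [572.61 178.58  52.07] [-1.5 -0.1 10.6] 43.075
(True, np.float64(52.0700291534113))
pre [ 0.1 -0.1  0.4] press True [593.59 157.56  52.08] [-2.3 -1.2 11.1] 45.075
(True, np.float64(52.07897715824595))
pre [-0.4  0.4  0.2] press True [551.56 157.5   52.08] [-2.8 -0.8 10.1] 47.2083
(True, np.float64(52.081520076565276))
w15 orange [280.  234.6] axis [572.3 157.2] body/rim/block planes [(3267, array([ 0.   , -0.   , 39.675])), (1108, array([-0.0000e+00,  2.0000e-03,  5.1558e+01])), (5631, array([-0.0000e+00, -1.0000e-03,  3.9603e+01]))] t 48.2
```

View pics/s15.png

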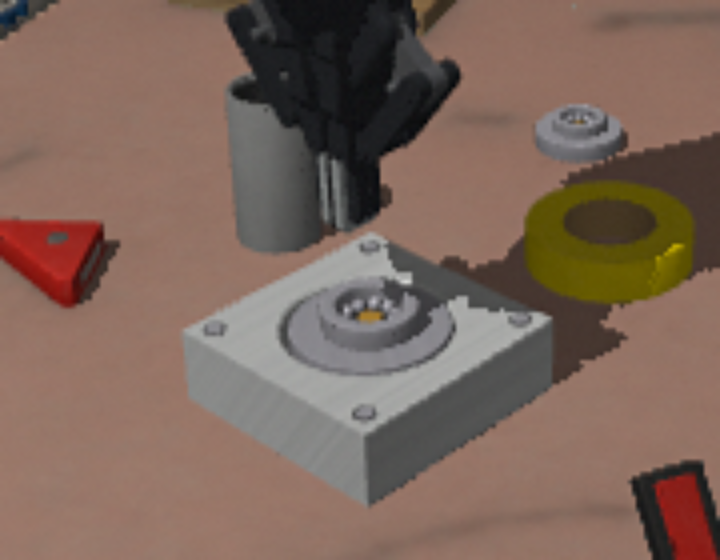

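View pics/w15.png

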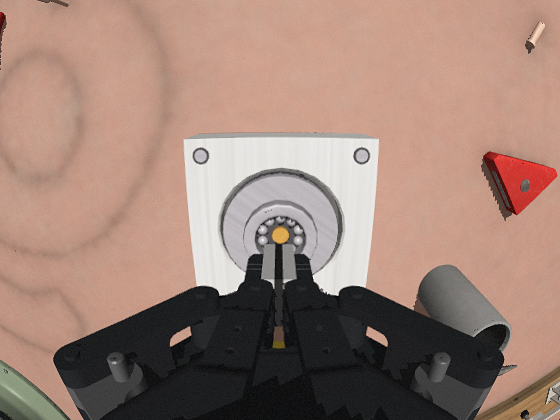

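The side view (cup at (370,325) in the crop) and the wrist view (cup at (280,235)) both show the body flush and the collar up. All four rim touches stopped at 52.1 mm, and the pipe and tape are still in place. Handing in.

```bash
python3 -c "
from workcell import *
print(read_state()['ft_force'],read_state()['time']);print(finish_job())"
```

```text
[-0.39167785  0.38509341  0.03927929] 48.25
the job is handed in; nothing more can be done
None
```

The cup is home in the bore, collar up, and I handed the job in at about 48 s of the 72 s allowed. No verdict is reported.

**What I did:** I picked the middle-sized cup by its collar, set it in the bore mouth and let go of it there. It stood square with its body 11.5 mm above the block. I then drove it down with the shut fingers on opposite sides of the rim. The largest lean I measured between presses was about 0.063 rad (3.6°).

**Last checks:**
- **Depth:** the body measured about 0.07 mm above the block face.
- **Lean:** about 0.00 rad.
- **Centring:** the cup was about 0.5 mm off the bore's axis.
- **Bottoming:** four touches around the rim all stopped at 52.1 mm, with the bore floor felt on each.
- **Clear of the scene:** the robot was touching nothing, and the pipe and tape looked unmoved in the side view (not measured).

**What did not go to plan:**
- **Guard stops:** several presses on the near side hit the force guard (about 27 N) before reaching their target depth.
- **Short strokes:** the cup went down there in smaller steps.
- **Sideways lean:** the cup leaned up to 0.04 rad towards +x, so I chose each next press point from the measured lean.
- **Unmeasured forces:** I did not record peak forces. The limits of 29 and 40 N rest on the guard settings of 27 to 29 N.

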